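Snap the lid onto the sample box on the sprung platform

ROBOT

A 6-joint arm with a two-finger parallel gripper is mounted at the origin on a cart in front of the work surface, level with it; the furniture and walls round the work are solid. World frame = base frame: x ahead of the robot, y to its left, z up, the work surface at z = 0. Lengths are in mm, angles in rad, forces in N, time in s.
With the tool pointing down it reaches from about 400 to 925 mm from the base axis. Payload 12.5 kg.
Tool frame: the origin (TCP) lies at the centre of the arm's flange, where the gripper is bolted on; the fingertips stand 190 mm ahead of it and the grasp point (between the pads) lies 171 mm ahead of it; z points along the fingers, y is the direction in which the jaws open and shut (so a half turn about z gives the same grasp; the last joint's range is limited). The gripper opens to 95 mm and grips with 3 to 60 N. Pads are 20 mm wide; open, the fingers measure 119 mm over their backs; the gripper's body (75 mm by 180 mm) begins 59 mm behind the grasp point.
Start: joints at [1.119, 0.491, 1.559, -0, 1.092, -0.106], TCP at [211.82, 588.011, 404.761] pointing down, gripper open.
Joint ranges: [-3.1, 3.1], [-0.84, 2.19], [0.05, 2.79], [-1.13, 4.28], [0.06, 2.93], [-2.69, 2.69]. Speed limits (rad/s): [2.22, 2.22, 2.79, 3.14, 3.14, 3.14].

INTERFACE

Orientations are given as [roll, pitch, yaw] about the fixed x, y, z axes, in that order (R = Rz(yaw) Ry(pitch) Rx(roll)).
In Python, from cell import env gives the robot as it stands.
- The arm moves only by the shell command python3 -m pendant 'ROWS'. ROWS is JSON, a list of rows, each an object of numbers: "x", "y", "z": the shift along the tool's x, y, z in units of 150 mm (1.0 is 150 mm); "rx", "ry", "rz": the turn, a rotation vector about the tool's x, y, z in units of 45 degrees (1.0 is 45 degrees); "jaw": the opening, from 0 (shut) to 1 (fully open). In form: [{"x": .., "y": .., "z": .., "rx": .., "ry": .., "rz": .., "jaw": ..}, ...]. A call has 1 to 10 rows; each row is the pose to reach, as a shift and turn from the pose commanded when the call began, along the tool's axes at that moment; what a row does not reach only later rows make up. A row lasts 1/8 s, in which the tool goes at most 62.5 mm and 10.7 degrees, less where a joint would pass 70% of its speed; a pose out of reach is approached as far as the arm can. A call with a number of a shift or a turn outside -1 to 1 is refused whole. A call with a gripper value outside its range is refused whole. The fingers move at their own pace and stop on an object; the grip force is fixed at half the most. Time passes only in rows, so rows that repeat a pose let the fingers close. It gives the time, the measured TCP pose, the force and the opening at its end, in the units of the state.
- env.state(): the state, without advancing time (a new reading comes with each control period).
- env.read_camera(name): name is "side" or "top"; returns a dict with "img" (384x512x3 uint8, red, green, blue), "fx", "fy", "cx", "cy" (pixels), "D" ([k1, k2, p1, p2, k3] as OpenCV has them; the pictures are not rectified), "rvec" (rotation vector, rad) and "tvec" (3), from world to camera coordinates, as OpenCV has them. Camera axes: x right, y down, z forward; pixel columns grow to the right and rows downward; lengths in mm; the calibration is good to about 2 mm. A picture is of the moment at which its call begins. There is no depth.
- env.job_done(): hands the job in, once; it reports no verdict.
The state is a dict: "t": time; "joints": joint angles; "qvel": joint speeds; "tau": joint torques, N m; "eef_pos": TCP position; "tcp_rot": TCP orientation; "ft_force": force on the tool from outside, world axes, zero at the start; "moment": the same for the moment, N m; "opening": opening from 0.0 (shut) to 1.0 (fully open).
Only numpy, scipy, OpenCV 4.12 (cv2) and the standard library are available. Lean on these libraries where they do the work, as an engineer would, in place of code of your own. Each camera call takes 0.05 s, during which the arm holds its last target.

TASK

Close the white sample box: fit the loose green lid, handle up, onto its rim and press it home until all four spring clips have snapped over its long edges and it sits down level on the rim all round. Press gently enough that the sprung platform under the box never bottoms out, and leave the sample can, tape roll and wash bottle where they stand.

Things in the scene. Friction and masses are not known exactly. Their poses are not given: they have to be found in the camera images.
- lid: Loose green lid, 0.25 kg, standing on four feet. Origin: centre of the plane under the feet; x along its length, y across, z up. Rigid plate 170 x 110 x 6 mm, underside 22 mm and top 28 mm above the origin. Black bar handle in the middle along x: 62 long, 16 wide, 48 to 62 mm above the origin, on two posts at x = +-24 mm. Turning it half round makes no difference.
- lid_foot (a point): Tip of one of the lid's four grey locating feet (x = +-71.3, y = +-41.8 mm in the lid's frame; this one is +,+). Each is round, 16 mm in diameter, 22 mm long, its lowest 12 mm tapered to 8 mm at the tip. They enter the box's mouth with about 1.7 mm of play along x and 1.2 mm along y each way.
- lid_grip (a point): Middle of the lid's black handle bar, 54 mm above the lid's origin, 32 mm above the underside of its plate; axes as the lid's. Pinch it across y from above.
- lid_seat (a point): Centre of the underside of the lid's plate, 22 mm above the lid's origin; axes as the lid's. It coincides with box_rim when the lid is seated. While a pushed corner is down, the others may stand up to 18 mm over the rim.
- pad_a (a point): Centre of the dark pressing pad (26 x 80 mm along y, flush with the lid's top) at the lid's -x end, 66 mm from the middle, on the top of the plate. Pressed here one clip tends to give first and the lid rolls to that side; near the ends of the pad (y = +-28 mm) one corner at a time is felt to give (6 to 20 N, the last corners more), then to stop hard on the rim.
- pad_b (a point): Centre of the like pressing pad at the lid's +x end, 66 mm from the middle.
- platform: Fixed dark steel base plate 190 x 130 x 10 mm of an anti-vibration platform; origin in the middle of its underside on the bench, x along the length of the box, y across, z up. The box stands on it on springs.
- box_rim (a point): Centre of the box's mouth in the plane of its rim, 84 mm above the bench unloaded; moves with the box; x along its length, y across, z up. White open box, outside 170 x 110 mm, walls 4 mm (mouth 162 x 102 mm), about 47 mm deep. A lid just laid on rests on the four clip noses, its plate about 13 mm above the rim and its feet about 9 mm inside the mouth.
- clip (a point): Nose of one of the four steel spring clips on the box's long sides (x = +-62, y = +-56.5 mm from box_rim, 9.7 mm above the rim; this one is +,+). The nose is round, 10 mm thick, 24 mm long, and reaches 3.5 mm in over the lid's edge. The lid pushed down drives it outward and it snaps back over the edge. Pushed in its middle, the lid loads all four at once: that takes more than the platform bears.
- box (a joint): How far the sprung box has sunk on the platform (m): 0 unloaded, growing as it is pressed, about 1 mm for each 4 N (after the first 0.5 N); the springs bottom out at 9 mm (about 36 N).
- sample_can: Aluminium sample can with lid, 55 mm in diameter, 41 mm high; origin in the middle of its underside. Bystander.
- tape_roll: Roll of beige tape lying flat, 66 mm in diameter, 18 mm high; origin in the middle of its underside. Bystander.
- wash_bottle: White squeeze bottle with red cap and bent spout, 66 x 109 x 186 mm; origin under its middle. Bystander.

How it is judged (in metres and radians):
At the end, for the whole second after the job is handed in: The lid lies on the rim handle up, within 2.5 mm of fully down, level within 0.025 rad, centred within 5 mm and lined up with the box within 0.06 rad either way round, at rest (z of lid_seat in the frame of box_rim between -0.003 and 0.0025 m and angle between the z axis of lid and the z axis of box_rim, either way round below 0.025 rad and angle between lid's own z axis and vertical below 0.025 rad and horizontal distance between lid_seat and box_rim below 0.005 m and angle between the x axis of lid and the x axis of box_rim, either way round below 0.06 rad and linear speed of lid below 0.02 m/s); the robot touches nothing.
It fails at once if the box was pushed down 9 mm (about 36 N): the sprung platform bottomed out (value of joint box above 0.009 m).
It fails at once if the sample can was displaced by more than 30 mm (distance of sample_can from where it was at the start of the episode above 0.03 m).
It fails at once if the tape roll was displaced by more than 30 mm (distance of tape_roll from where it was at the start of the episode above 0.03 m).
It fails at once if the wash bottle was displaced by more than 30 mm (distance of wash_bottle from where it was at the start of the episode above 0.03 m).
It also fails if it takes over 64 s, if anything falls off the work surface, if the arm or the gripper's body presses on something with over 40 N, if the wrist force passes 120 N, or if a joint passes its speed limit or range.

## Working session

There is one attempt and no reset: what is moved stays moved. The work goes in short steps, Python scripts to look and compute and a shell command to move; the robot and the scene stay as the last step left them, time stands still between calls to the robot, and variables do not carry over. Pictures are saved under pics/ and viewed, and the job is handed in when it is done.

```bash
ls; mkdir -p pics; python3 - <<'E'
from cell import env
import cv2,pickle
s=env.state();print(s)
for n in("side","top"):
    c=env.read_camera(n);pickle.dump(c,open(f"{n}0.pkl","wb"))
    cv2.imwrite(f"pics/{n}0.png",c["img"][:,:,::-1]);print({k:v for k,v in c.items() if k!="img"})
E
```

```text
pics
{'t': 0.0, 'joints': array([ 1.11942932e+00,  4.91516091e-01,  1.55948535e+00,  6.39995314e-05,
        1.09168391e+00, -1.05596256e-01]), 'qvel': array([-0.00113244,  0.00167674, -0.00025681,  0.0018704 , -0.0016371 ,
        0.00144551]), 'tau': array([ 2.57686923e-03, -6.12643862e+01, -2.58169127e+01,  6.94139418e-02,
        4.82141634e-02, -1.14405079e-04]), 'eef_pos': array([211.77574509, 587.97277731, 404.17627684]), 'tcp_rot': array([-3.14051202e+00, -1.71615605e-04,  2.79579228e+00]), 'ft_force': array([-0.52753158, -0.27551982, -0.4550733 ]), 'moment': array([ 0.0384484 ,  0.02888754, -0.00056137]), 'opening': 0.9979285364181852}
{'fx': 366.5506659442946, 'fy': 366.5506659442946, 'cx': 257.6204266037692, 'cy': 182.45571587837745, 'D': array([-0.05575709,  0.        ,  0.        ,  0.        ,  0.        ]), 'rvec': array([ 2.48671912, -0.30454586,  0.08415744]), 'tvec': array([-531.94181967,  265.67252065,  826.52617519])}
{'fx': 379.61713406030975, 'fy': 379.61713406030975, 'cx': 253.28520893000888, 'cy': 195.85717006565974, 'D': array([-0.03836979,  0.        ,  0.        ,  0.        ,  0.        ]), 'rvec': array([ 2.0268815 , -2.20669427,  0.2287128 ]), 'tvec': array([137.71862299, 607.05853781, 984.1752038 ])}
```

View pics/side0.png

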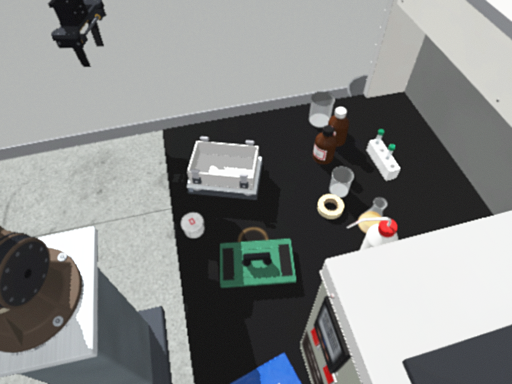

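View pics/top0.png

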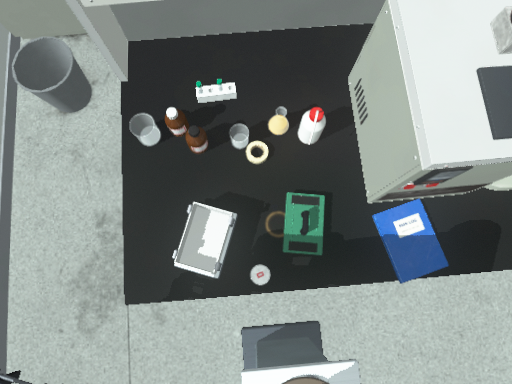

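The side view shows the box at about (225,165), the lid at (257,262), and the can at (193,225). The top view shows the box at (206,240), the lid at (305,223), and the can at (260,274). Next I'll look at enlarged crops.

```bash
cat > h.py <<'E'
import cv2,pickle,numpy as np
from scipy.optimize import least_squares
def K(c): return np.array([[c["fx"],0,c["cx"]],[0,c["fy"],c["cy"]],[0,0,1.]])
def P(c):
    R=cv2.Rodrigues(np.array(c["rvec"]))[0]; return np.c_[R,np.array(c["tvec"])]
def und(c,p): return cv2.undistortPoints(np.array(p,float).reshape(-1,1,2),K(c),c["D"]).reshape(-1,2)
def tri(c1,p1,c2,p2):
    X=cv2.triangulatePoints(P(c1),P(c2),und(c1,p1).T,und(c2,p2).T); return (X[:3]/X[3]).T
def plane(c,p,z):
    M=P(c);R=M[:,:3];o=-R.T@M[:,3];d=np.c_[und(c,p),np.ones(len(np.atleast_2d(p)))]@R
    return o+d*((z-o[2])/d[:,2])[:,None]
def proj(c,X): return cv2.projectPoints(np.array(X,float).reshape(-1,1,3),np.array(c["rvec"]),np.array(c["tvec"]),K(c),c["D"])[0].reshape(-1,2)
E
python3 - <<'E'
from h import *
for n,bs in(("side",[(180,125,90,80),(210,220,95,80)]),("top",[(165,195,80,90),(262,180,80,90)])):
    c=pickle.load(open(n+"0.pkl","rb"));im=c["img"][:,:,::-1]
    t=[]
    for x,y,w,h in bs: t.append(cv2.resize(im[y:y+h,x:x+w],(400,int(400*h/w)),interpolation=cv2.INTER_NEAREST))
    H=min(a.shape[0] for a in t);cv2.imwrite(f"pics/{n}0c.png",np.hstack([a[:H] for a in t]))
    hsv=cv2.cvtColor(im,cv2.COLOR_BGR2HSV);m=cv2.inRange(hsv,(60,80,40),(95,255,255))
    x,y,w,h=bs[1];mm=np.zeros_like(m);mm[y:y+h,x:x+w]=m[y:y+h,x:x+w]
    cs=max(cv2.findContours(mm,0,2)[0],key=cv2.contourArea);print(n,cv2.approxPolyDP(cs,4,True).reshape(-1,2).tolist())
E
```

```text
side [[291, 240], [220, 243], [220, 286], [295, 282]]
top [[287, 192], [282, 250], [320, 255], [324, 195]]
```

View pics/side0c.png

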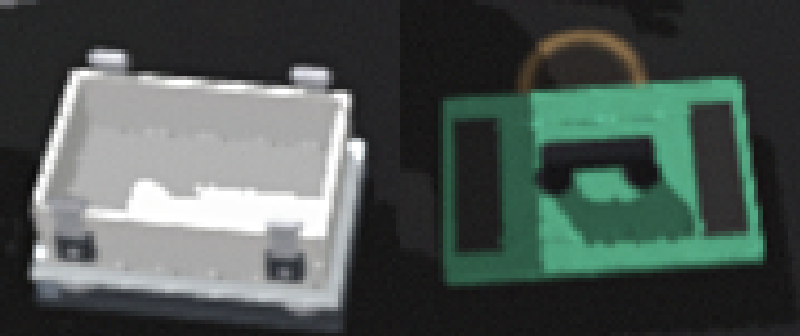

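View pics/top0c.png

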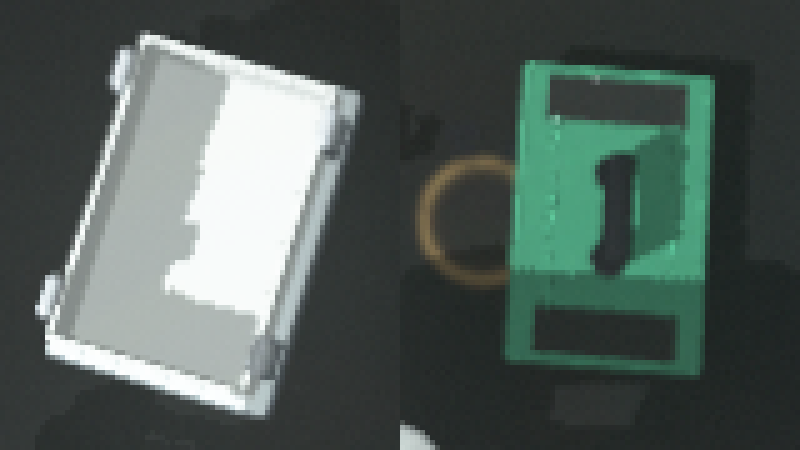

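```bash
cat > m0.py <<'E'
from h import *
s=pickle.load(open("side0.pkl","rb"));t=pickle.load(open("top0.pkl","rb"))
for c in(s,t): M=P(c);print("cam",-M[:,:3].T@M[:,3])
S=lambda p,f,o:[((x)/f+o[0],y/f+o[1]) for x,y in p]
ls=S([(43,97),(340,78),(365,262),(43,280)],400/95,(210,220));lt=S([(105,360),(125,62),(314,75),(303,376)],5,(262,180))
bs=S([(75,70),(350,95),(332,232),(36,210)],400/90,(180,125));bt=S([(48,340),(143,35),(340,88),(250,390)],5,(165,195))
cs=S([(108,55),(310,72),(285,232),(68,212)],400/90,(180,125));ct=S([(48,290),(122,62),(340,135),(262,350)],5,(165,195))
np.set_printoptions(precision=1,suppress=True)
for n,a,b in(("lid",ls,lt),("rim",bs,bt),("clip",cs,ct)):
    X=tri(s,a,t,b);d=X-np.roll(X,-1,0);print(n,X,X.mean(0),np.linalg.norm(d,axis=1),np.degrees(np.arctan2(-d[:,1],-d[:,0])))
z={"lid":28,"rim":84}
for n,a,b in(("lid",ls,lt),("rim",bs,bt)):
  for c,p in((s,a),(t,b)):
    X=plane(c,p,z[n]);print(n,X,X.mean(0))
E
python3 m0.py
```

```text
cam [ 459.95009342 -399.69880896  815.70600077]
cam [ 404.99970205  106.06715769 1086.65188475]
lid [[ 459.3   16.7   28.3]
 [ 626.5  -11.9   26.6]
 [ 609.3 -119.3   24.3]
 [ 440.5  -90.8   32.5]] [533.9 -51.3  27.9] [169.6 108.9 171.4 109.3] [ -9.7 -99.1 170.4  80.1]
rim [[452.2 305.5  86.5]
 [610.9 248.   81.4]
 [573.5 144.   88. ]
 [416.6 202.1  87.2]] [513.3 224.9  85.8] [168.9 110.7 167.3 109.4] [ -19.9 -109.8  159.7   71. ]
clip [[475.4 301.8  98.1]
 [591.2 257.4  98.4]
 [547.2 145.7  94.5]
 [435.4 194.2  89.7]] [512.3 224.8  95.2] [124.1 120.1 122.1 115.1] [ -21.  -111.5  156.5   69.6]
lid [[ 460.    16.9   28. ]
 [ 626.9  -12.5   28. ]
 [ 608.3 -120.7   28. ]
 [ 440.6  -89.1   28. ]] [534.  -51.3  28. ]
lid [[ 458.6   16.6   28. ]
 [ 625.5  -11.7   28. ]
 [ 608.8 -118.6   28. ]
 [ 440.4  -91.7   28. ]] [533.3 -51.3  28. ]
rim [[453.3 308.1  84. ]
 [611.9 246.   84. ]
 [577.2 147.4  84. ]
 [416.2 204.8  84. ]] [514.7 226.6  84. ]
rim [[451.2 305.9  84. ]
 [608.8 247.6  84. ]
 [571.1 144.1  84. ]
 [416.9 202.5  84. ]] [512. 225.  84.]
```

```bash
cat > go.py <<'E'
import sys,numpy as np
from scipy.spatial.transform import Rotation as Ro
from cell import env
np.set_printoptions(precision=2,suppress=True)
def rel(x,y,z,yawdeg):
    s=env.state();R=Ro.from_euler("xyz",s["tcp_rot"]);T=Ro.from_euler("xyz",[np.pi,0,np.radians(yawdeg)])
    d=R.inv().apply(np.array([x,y,z])-s["eef_pos"])/150;r=(R.inv()*T).as_rotvec()/(np.pi/4)
    print("shift",d.round(4),"turn",r.round(4));print("t",s["t"],s["eef_pos"],s["tcp_rot"],s["ft_force"],s["opening"])
rel(*map(float,sys.argv[1:5]))
E
python3 go.py 533.7 -51.3 300 170.3
python3 - <<'E'
from h import *
t=pickle.load(open("top0.pkl","rb"));s=pickle.load(open("side0.pkl","rb"))
print(plane(t,[(368,200),(260,274),(257,152),(312,125)],0),plane(s,[(303,345),(193,225)],0))
E
```

```text
shift [-3.46 -3.28  0.7 ] turn [-0.   -0.   -0.22]
t 0.1 [211.81 587.98 404.23] [-3.14 -0.    2.8 ] [-0.71  0.1   0.1 ] 0.9989427843284914
[[ 5.88618932e+02 -2.49244280e+02  0.00000000e+00]
 [ 4.04482667e+02  8.47804853e+01  2.27373675e-13]
 [ 7.62186230e+02  6.20107112e+01  0.00000000e+00]
 [ 8.34118334e+02 -1.12653949e+02  0.00000000e+00]] [[ 585.63762424 -246.16320923    0.        ]
 [ 401.38226921   99.27202706    0.        ]]
```

```bash
python3 -m pendant '[{"x":-0.29,"y":-0.27},{"x":-0.58,"y":-0.54},{"x":-0.87,"y":-0.82},{"x":-1.0,"y":-0.95}]'
python3 -m pendant '[{"x":-0.29,"y":-0.27},{"x":-0.58,"y":-0.54},{"x":-0.87,"y":-0.82},{"x":-1.0,"y":-0.95}]'
python3 -m pendant '[{"x":-0.29,"y":-0.27},{"x":-0.58,"y":-0.54},{"x":-0.87,"y":-0.82},{"x":-1.0,"y":-0.95}]'
python3 go.py 533.7 -51.3 300 170.3
```

```text
shift [-3.46 -3.28  0.7 ] turn [-0.   -0.   -0.22]
t 0.1 [211.81 587.98 404.23] [-3.14 -0.    2.8 ] [-0.71  0.1   0.1 ] 0.9989427843284914invalid input
invalid input
invalid input
```

```bash
python3 -m pendant '[{"x":-0.29,"y":-0.27,"z":0,"rx":0,"ry":0,"rz":0,"jaw":1},{"x":-0.58,"y":-0.54,"z":0,"rx":0,"ry":0,"rz":0,"jaw":1},{"x":-0.87,"y":-0.82,"z":0,"rx":0,"ry":0,"rz":0,"jaw":1},{"x":-1.0,"y":-0.95,"z":0,"rx":0,"ry":0,"rz":0,"jaw":1}]'
```

```text
t: 0.6
eef_pos: [305.4, 400.9, 404.7]
tcp_rot: [-3.141, -0.0, 2.794]
ft_force: [0.2, 0.6, 0.6]
opening: 1.003
```

```bash
python3 -m pendant '[{"x":-0.3,"y":-0.28,"z":0,"rx":0,"ry":0,"rz":0,"jaw":1},{"x":-0.58,"y":-0.54,"z":0,"rx":0,"ry":0,"rz":0,"jaw":1},{"x":-0.87,"y":-0.82,"z":0,"rx":0,"ry":0,"rz":0,"jaw":1},{"x":-1.0,"y":-0.95,"z":0,"rx":0,"ry":0,"rz":0,"jaw":1}]'
python3 -m pendant '[{"x":-0.3,"y":-0.28,"z":0,"rx":0,"ry":0,"rz":0,"jaw":1},{"x":-0.58,"y":-0.54,"z":0,"rx":0,"ry":0,"rz":0,"jaw":1},{"x":-0.87,"y":-0.82,"z":0,"rx":0,"ry":0,"rz":0,"jaw":1},{"x":-1.0,"y":-0.95,"z":0,"rx":0,"ry":0,"rz":0,"jaw":1}]'
python3 go.py 533.7 -51.3 300 170.3
```

```text
t: 1.1
eef_pos: [398.3, 215.9, 404.7]
tcp_rot: [-3.141, -0.0, 2.794]
ft_force: [0.2, 0.5, 0.1]
opening: 1.0
t: 1.6
eef_pos: [491.2, 30.7, 404.5]
tcp_rot: [-3.141, -0.0, 2.793]
ft_force: [0.1, 0.2, -0.3]
opening: 1.004
shift [-0.45 -0.42  0.7 ] turn [-0.   -0.   -0.23]
t 1.6 [491.2   30.74 404.47] [-3.14 -0.    2.79] [ 0.1   0.19 -0.3 ] 1.0042369973367844
```

```bash
python3 -m pendant '[{"x":-0.25,"y":-0.22,"z":0.2,"rx":0,"ry":0,"rz":-0.12,"jaw":1},{"x":-0.45,"y":-0.42,"z":0.4,"rx":0,"ry":0,"rz":-0.23,"jaw":1},{"x":-0.45,"y":-0.42,"z":0.7,"rx":0,"ry":0,"rz":-0.23,"jaw":1},{"x":-0.45,"y":-0.42,"z":0.7,"rx":0,"ry":0,"rz":-0.23,"jaw":1},{"x":-0.45,"y":-0.42,"z":0.7,"rx":0,"ry":0,"rz":-0.23,"jaw":1}]'
python3 go.py 533.7 -51.3 225 170.3
python3 - <<'E'
from cell import env
import cv2,pickle
for n in("side","top"):
    c=env.read_camera(n);pickle.dump(c,open(f"{n}1.pkl","wb"))
    cv2.imwrite(f"pics/{n}1.png",c["img"][:,:,::-1])
E
```

```text
t: 2.22
eef_pos: [532.7, -48.6, 300.9]
tcp_rot: [3.142, 0.001, 2.977]
ft_force: [-0.0, -0.3, 0.4]
opening: 1.005
shift [-0.01 -0.02  0.51] turn [0.   0.   0.01]
t 2.225 [532.68 -48.56 300.9 ] [3.14 0.   2.98] [-0.01 -0.3   0.37] 1.004592369003562
```

View pics/side1.png

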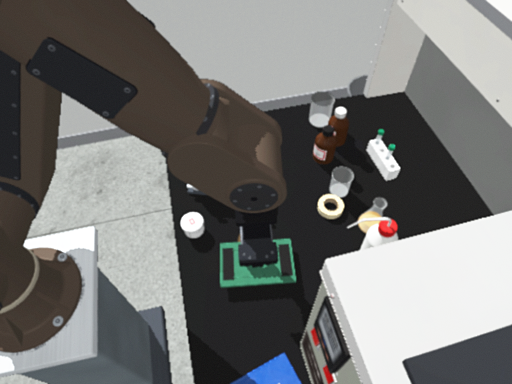

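The gripper stands over the lid at about (257,255) and is aligned with it. The arm hides the box in the side view. Next I'll descend and grip.

```bash
python3 -m pendant '[{"x":-0.01,"y":-0.02,"z":0.25,"rx":0,"ry":0,"rz":0.01,"jaw":1},{"x":-0.01,"y":-0.02,"z":0.45,"rx":0,"ry":0,"rz":0.01,"jaw":1},{"x":-0.01,"y":-0.02,"z":0.5,"rx":0,"ry":0,"rz":0.01,"jaw":1},{"x":-0.01,"y":-0.02,"z":0.5,"rx":0,"ry":0,"rz":0.01,"jaw":1}]'
python3 go.py 533.7 -51.3 225 170.3
python3 -m pendant '[{"x":0,"y":0,"z":0,"rx":0,"ry":0,"rz":0,"jaw":0.3},{"x":0,"y":0,"z":0,"rx":0,"ry":0,"rz":0,"jaw":0.15},{"x":0,"y":0,"z":0,"rx":0,"ry":0,"rz":0,"jaw":0},{"x":0,"y":0,"z":0,"rx":0,"ry":0,"rz":0,"jaw":0},{"x":0,"y":0,"z":0,"rx":0,"ry":0,"rz":0,"jaw":0},{"x":0,"y":0,"z":0,"rx":0,"ry":0,"rz":0,"jaw":0},{"x":0,"y":0,"z":0,"rx":0,"ry":0,"rz":0,"jaw":0}]'
```

```text
t: 2.82
eef_pos: [533.7, -51.9, 225.6]
tcp_rot: [3.142, 0.001, 2.969]
ft_force: [-0.7, 0.2, -0.6]
opening: 0.999
shift [0. 0. 0.] turn [ 0.  0. -0.]
t 2.825 [533.71 -51.88 225.64] [3.14 0.   2.97] [-0.69  0.2  -0.59] 0.9993312142820701
t: 3.7
eef_pos: [533.4, -52.0, 224.7]
tcp_rot: [3.141, -0.0, 2.969]
ft_force: [-0.1, 0.1, 0.5]
opening: 0.315
```

```bash
python3 -m pendant '[{"x":0,"y":0,"z":0,"rx":0,"ry":0,"rz":0,"jaw":0},{"x":0,"y":0,"z":0,"rx":0,"ry":0,"rz":0,"jaw":0},{"x":0,"y":0,"z":0,"rx":0,"ry":0,"rz":0,"jaw":0},{"x":0,"y":0,"z":0,"rx":0,"ry":0,"rz":0,"jaw":0}]'
```

```text
t: 4.2
eef_pos: [533.4, -52.0, 224.7]
tcp_rot: [3.141, 0.0, 2.969]
ft_force: [0.6, 0.9, -0.7]
opening: 0.165
```

Gripped: 0.165 × 95 = 15.7 mm. Lift.

```bash
python3 -m pendant '[{"x":0,"y":0,"z":-0.15,"rx":0,"ry":0,"rz":0,"jaw":0},{"x":0,"y":0,"z":-0.4,"rx":0,"ry":0,"rz":0,"jaw":0},{"x":0,"y":0,"z":-0.75,"rx":0,"ry":0,"rz":0,"jaw":0},{"x":0,"y":0,"z":-0.95,"rx":0,"ry":0,"rz":0,"jaw":0},{"x":0,"y":0,"z":-0.95,"rx":0,"ry":0,"rz":0,"jaw":0}]'
python3 go.py 513 225.3 365 159.9
```

```text
t: 4.82
eef_pos: [533.3, -52.0, 368.7]
tcp_rot: [-3.141, 0.004, 2.969]
ft_force: [0.4, 0.0, -3.1]
opening: 0.17
shift [0.45 1.8  0.02] turn [0.   0.   0.23]
t 4.825 [533.34 -52.04 368.73] [-3.14  0.    2.97] [ 0.36  0.01 -3.11] 0.1696973248265156
```

```bash
python3 -m pendant '[{"x":0.06,"y":0.25,"z":0,"rx":0,"ry":0,"rz":0,"jaw":0},{"x":0.15,"y":0.6,"z":0,"rx":0,"ry":0,"rz":0,"jaw":0},{"x":0.24,"y":0.95,"z":0,"rx":0,"ry":0,"rz":0,"jaw":0},{"x":0.25,"y":1.0,"z":0,"rx":0,"ry":0,"rz":0,"jaw":0}]'
python3 -m pendant '[{"x":0.07,"y":0.28,"z":0,"rx":0,"ry":0,"rz":0.06,"jaw":0},{"x":0.14,"y":0.55,"z":0,"rx":0,"ry":0,"rz":0.12,"jaw":0},{"x":0.2,"y":0.77,"z":0,"rx":0,"ry":0,"rz":0.23,"jaw":0},{"x":0.2,"y":0.8,"z":0,"rx":0,"ry":0,"rz":0.23,"jaw":0},{"x":0.2,"y":0.8,"z":0,"rx":0,"ry":0,"rz":0.23,"jaw":0},{"x":0.2,"y":0.8,"z":0,"rx":0,"ry":0,"rz":0.23,"jaw":0}]'
python3 go.py 513 225.3 365 159.9
```

```text
t: 5.32
eef_pos: [521.6, 104.7, 365.3]
tcp_rot: [-3.141, -0.003, 2.972]
ft_force: [-0.3, -0.2, -3.3]
opening: 0.164
t: 6.08
eef_pos: [513.6, 224.5, 366.7]
tcp_rot: [-3.141, -0.001, 2.787]
ft_force: [-0.2, -0.2, -3.0]
opening: 0.166
shift [0.01 0.   0.01] turn [-0. -0. -0.]
t 6.075 [513.65 224.48 366.75] [-3.14 -0.    2.79] [-0.16 -0.24 -2.95] 0.16639875623436598
```

```bash
python3 - <<'E'
from cell import env
from h import *
t=[]
for n,(x,y,w,h) in (("side",(150,80,130,130)),("top",(150,185,110,110))):
    c=env.read_camera(n);pickle.dump(c,open(f"{n}2.pkl","wb"));im=c["img"][:,:,::-1]
    t.append(cv2.resize(im[y:y+h,x:x+w],(400,400),interpolation=cv2.INTER_NEAREST))
cv2.imwrite("pics/v2.png",np.hstack(t))
E
```

```text
(no output)
```

View pics/v2.png

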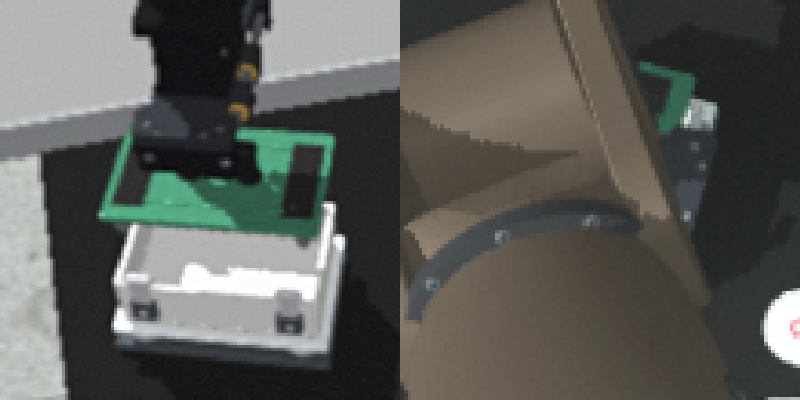

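The side view shows the held lid parallel above the box, with top corners at crop (99,213), (322,231) and (334,136). The arm hides most of the top view. I'll check the lid's pose by casting rays from the side view.

```bash
python3 - <<'E'
from h import *
np.set_printoptions(precision=1,suppress=True)
c=pickle.load(open("side2.pkl","rb"));f=400/130
p=np.array([(99,213),(322,231),(334,136)])/f+[150,80]
z=366.7-171-32+6
X=plane(c,p,z);print(X,np.linalg.norm(np.diff(X,axis=0),axis=1),np.degrees(np.arctan2(*(X[1]-X[0])[1::-1])),(X[0]+X[2])/2)
# expected
a=np.radians(159.7);ex=np.array([np.cos(a),np.sin(a)]);ey=np.array([np.sin(a),-np.cos(a)])
E=[np.r_[[513.6,224.5]+sx*85*ex+sy*55*ey,z] for sx,sy in((1,-1),(-1,-1),(-1,1),(1,1))];print((proj(c,E)-[150,80])*f)
t=pickle.load(open("top2.pkl","rb"));print("top",(proj(t,E)-[150,185])*400/110)
# rim expected
E=[np.r_[[513,225.3]+sx*85*ex+sy*55*ey,84] for sx,sy in((1,-1),(-1,-1),(-1,1),(1,1))]
s0=pickle.load(open("side0.pkl","rb"));t0=pickle.load(open("top0.pkl","rb"))
print("rim side crop",(proj(s0,E)-[180,125])*400/90,"top",(proj(t0,E)-[165,195])*5)
E
```

```text
[[416.4 206.8 169.7]
 [578.4 146.3 169.7]
 [611.4 242.6 169.7]] [172.9 101.8] -20.461441323345294 [513.9 224.7 169.7]
[[ 97.6 217.5]
 [317.5 234.8]
 [334.  132.4]
 [129.3 118. ]]
top [[223.9 322.8]
 [296.1  75.4]
 [140.6  32.9]
 [ 63.6 277. ]]
rim side crop [[ 32.9 212.7]
 [327.2 237.6]
 [349.2  93.3]
 [ 73.8  72.3]] top [[248.9 395.4]
 [339.4  83.3]
 [143.1  29.5]
 [ 46.9 337.8]]
```

```bash
python3 go.py 513.1 225.1 320 159.9;  python3 -m pendant '[{"x":0,"y":0,"z":0.15,"rx":0,"ry":0,"rz":0,"jaw":0},{"x":0.005,"y":0.0,"z":0.31,"rx":0,"ry":0,"rz":0,"jaw":0},{"x":0.005,"y":0,"z":0.31,"rx":0,"ry":0,"rz":0,"jaw":0},{"x":0.005,"y":0,"z":0.31,"rx":0,"ry":0,"rz":0,"jaw":0},{"x":0.005,"y":0,"z":0.31,"rx":0,"ry":0,"rz":0,"jaw":0}]'
python3 go.py 513.1 225.1 306 159.9
```

```text
shift [0.   0.   0.31] turn [-0. -0. -0.]
t 6.175 [513.61 224.61 367.08] [-3.14 -0.    2.79] [ 0.29 -0.2  -2.84] 0.16943876518651227
t: 6.8
eef_pos: [512.9, 225.7, 321.7]
tcp_rot: [3.141, 0.001, 2.788]
ft_force: [-0.8, -0.0, -2.5]
opening: 0.168
shift [-0.  -0.   0.1] turn [ 0.  0. -0.]
t 6.8 [512.89 225.69 321.72] [3.14 0.   2.79] [-0.76 -0.02 -2.52] 0.16798328009353658
```

```bash
python3 -m pendant '[{"x":0,"y":-0.003,"z":0.05,"rx":0,"ry":0,"rz":0,"jaw":0},{"x":0,"y":-0.003,"z":0.1,"rx":0,"ry":0,"rz":0,"jaw":0},{"x":0,"y":-0.003,"z":0.1,"rx":0,"ry":0,"rz":0,"jaw":0},{"x":0,"y":-0.003,"z":0.1,"rx":0,"ry":0,"rz":0,"jaw":0}]'
python3 go.py 513.1 225.1 300 159.9
python3 - <<'E'
from cell import env
from h import *
t=[]
for n,(x,y,w,h) in (("side",(170,100,110,110)),("top",(150,185,110,110))):
    c=env.read_camera(n);pickle.dump(c,open(f"{n}3.pkl","wb"));im=c["img"][:,:,::-1]
    t.append(cv2.resize(im[y:y+h,x:x+w],(400,400),interpolation=cv2.INTER_NEAREST))
cv2.imwrite("pics/v3.png",np.hstack(t))
E
```

```text
t: 7.3
eef_pos: [512.6, 225.4, 305.7]
tcp_rot: [3.142, -0.0, 2.788]
ft_force: [-0.5, 1.4, -3.0]
opening: 0.17
shift [-0.   -0.    0.04] turn [ 0. -0. -0.]
t 7.3 [512.61 225.43 305.67] [ 3.14 -0.    2.79] [-0.51  1.37 -2.99] 0.16955042081738209
```

View pics/v3.png

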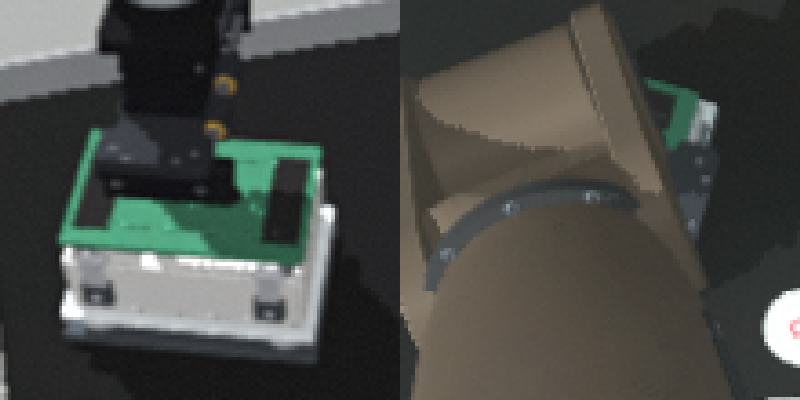

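The lid is in line with the box. Its feet are about 3 mm inside the mouth and there is almost no force.

```bash
python3 -m pendant '[{"x":0,"y":0,"z":0.015,"rx":0,"ry":0,"rz":0,"jaw":0},{"x":0,"y":0,"z":0.03,"rx":0,"ry":0,"rz":0,"jaw":0},{"x":0,"y":0,"z":0.03,"rx":0,"ry":0,"rz":0,"jaw":0}]'
python3 -m pendant '[{"x":0,"y":0,"z":0.005,"rx":0,"ry":0,"rz":0,"jaw":0},{"x":0,"y":0,"z":0.01,"rx":0,"ry":0,"rz":0,"jaw":0},{"x":0,"y":0,"z":0.01,"rx":0,"ry":0,"rz":0,"jaw":0}]'
```

```text
t: 7.78
eef_pos: [512.5, 225.4, 301.1]
tcp_rot: [-3.142, -0.0, 2.788]
ft_force: [0.1, 0.6, -4.4]
opening: 0.167
t: 8.15
eef_pos: [512.6, 225.4, 299.9]
tcp_rot: [3.141, 0.0, 2.788]
ft_force: [-0.2, 0.4, -0.0]
opening: 0.165
```

The lid now rests on the clip noses: its weight has come off the wrist at TCP z ≈ 300, as predicted. Release and rise.

```bash
python3 -m pendant '[{"x":0,"y":0,"z":0,"rx":0,"ry":0,"rz":0,"jaw":0.2},{"x":0,"y":0,"z":0,"rx":0,"ry":0,"rz":0,"jaw":0.4},{"x":0,"y":0,"z":0,"rx":0,"ry":0,"rz":0,"jaw":0.4},{"x":0,"y":0,"z":-0.1,"rx":0,"ry":0,"rz":0,"jaw":0.4},{"x":0,"y":0,"z":-0.4,"rx":0,"ry":0,"rz":0,"jaw":0},{"x":0,"y":0,"z":-0.4,"rx":0,"ry":0,"rz":0,"jaw":0},{"x":0,"y":0,"z":-0.4,"rx":0,"ry":0,"rz":0,"jaw":0}]'
python3 - <<'E'
from cell import env
from h import *
t=[]
for n,(x,y,w,h) in (("side",(170,100,110,110)),("top",(150,185,110,110))):
    c=env.read_camera(n);pickle.dump(c,open(f"{n}4.pkl","wb"));im=c["img"][:,:,::-1]
    t.append(cv2.resize(im[y:y+h,x:x+w],(400,400),interpolation=cv2.INTER_NEAREST))
cv2.imwrite("pics/v4.png",np.hstack(t))
E
```

```text
t: 9.02
eef_pos: [512.3, 225.3, 360.1]
tcp_rot: [3.141, 0.0, 2.788]
ft_force: [0.6, 0.0, 0.0]
opening: 0.143
```

View pics/v4.png

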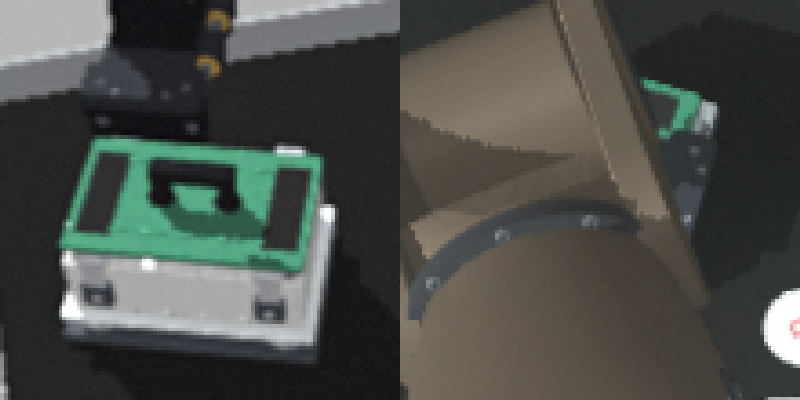

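The lid lies squarely on the box. I'll press the corners one at a time with the fingers shut, starting at lid (+66,+28).

```bash
python3 -m pendant '[{"x":-0.3,"y":0.12,"z":0,"rx":0,"ry":0,"rz":0,"jaw":0},{"x":-0.44,"y":0.187,"z":0.1,"rx":0,"ry":0,"rz":0,"jaw":0},{"x":-0.44,"y":0.187,"z":0.3,"rx":0,"ry":0,"rz":0,"jaw":0},{"x":-0.44,"y":0.187,"z":0.4,"rx":0,"ry":0,"rz":0,"jaw":0},{"x":-0.44,"y":0.187,"z":0.4,"rx":0,"ry":0,"rz":0,"jaw":0},{"x":-0.44,"y":0.187,"z":0.4,"rx":0,"ry":0,"rz":0,"jaw":0}]'
python3 -m pendant '[{"x":0,"y":0,"z":0.02,"rx":0,"ry":0,"rz":0,"jaw":0},{"x":0,"y":0,"z":0.03,"rx":0,"ry":0,"rz":0,"jaw":0},{"x":0,"y":0,"z":0.03,"rx":0,"ry":0,"rz":0,"jaw":0}]'
```

```text
t: 9.88
eef_pos: [584.2, 228.9, 300.6]
tcp_rot: [3.141, 0.001, 2.788]
ft_force: [0.3, -0.2, 0.1]
opening: 0.004
t: 10.25
eef_pos: [584.2, 228.8, 295.4]
tcp_rot: [3.141, 0.0, 2.788]
ft_force: [0.2, -0.1, 0.4]
opening: 0.007
```

```bash
python3 -m pendant '[{"x":0,"y":0,"z":0.01,"rx":0,"ry":0,"rz":0,"jaw":0},{"x":0,"y":0,"z":0.02,"rx":0,"ry":0,"rz":0,"jaw":0},{"x":0,"y":0,"z":0.02,"rx":0,"ry":0,"rz":0,"jaw":0}]'
python3 -m pendant '[{"x":0,"y":0,"z":0.007,"rx":0,"ry":0,"rz":0,"jaw":0},{"x":0,"y":0,"z":0.014,"rx":0,"ry":0,"rz":0,"jaw":0},{"x":0,"y":0,"z":0.014,"rx":0,"ry":0,"rz":0,"jaw":0}]'
```

```text
t: 10.62
eef_pos: [584.2, 228.8, 292.1]
tcp_rot: [-3.142, -0.0, 2.788]
ft_force: [0.5, 0.0, 0.5]
opening: 0.002
t: 11.0
eef_pos: [584.2, 228.8, 290.2]
tcp_rot: [3.142, 0.0, 2.788]
ft_force: [-0.1, -0.3, 2.8]
opening: 0.006
```

Contact at TCP z ≈ 291. I'll go on in small steps.

```bash
python3 -m pendant '[{"x":0,"y":0,"z":0.007,"rx":0,"ry":0,"rz":0,"jaw":0},{"x":0,"y":0,"z":0.014,"rx":0,"ry":0,"rz":0,"jaw":0},{"x":0,"y":0,"z":0.014,"rx":0,"ry":0,"rz":0,"jaw":0}]'
python3 -m pendant '[{"x":0,"y":0,"z":0.007,"rx":0,"ry":0,"rz":0,"jaw":0},{"x":0,"y":0,"z":0.007,"rx":0,"ry":0,"rz":0,"jaw":0}]'
```

```text
t: 11.38
eef_pos: [584.2, 228.8, 288.2]
tcp_rot: [3.141, 0.0, 2.788]
ft_force: [-1.2, -0.6, 6.3]
opening: 0.007
t: 11.62
eef_pos: [584.2, 228.9, 287.1]
tcp_rot: [3.141, 0.0, 2.788]
ft_force: [-0.5, -0.2, 3.7]
opening: 0.004
```

```bash
for i in 1; do python3 -m pendant '[{"x":0,"y":0,"z":0.007,"rx":0,"ry":0,"rz":0,"jaw":0},{"x":0,"y":0,"z":0.014,"rx":0,"ry":0,"rz":0,"jaw":0},{"x":0,"y":0,"z":0.014,"rx":0,"ry":0,"rz":0,"jaw":0}]'; done
python3 -m pendant '[{"x":0,"y":0,"z":0.007,"rx":0,"ry":0,"rz":0,"jaw":0},{"x":0,"y":0,"z":0.014,"rx":0,"ry":0,"rz":0,"jaw":0},{"x":0,"y":0,"z":0.014,"rx":0,"ry":0,"rz":0,"jaw":0}]'
```

```text
t: 12.0
eef_pos: [584.2, 228.8, 284.5]
tcp_rot: [-3.141, -0.0, 2.788]
ft_force: [0.2, -0.0, 0.9]
opening: 0.004
t: 12.38
eef_pos: [584.2, 228.8, 282.8]
tcp_rot: [3.142, 0.0, 2.788]
ft_force: [-0.0, 0.2, 1.3]
opening: 0.006
```

```bash
python3 -m pendant '[{"x":0,"y":0,"z":0.007,"rx":0,"ry":0,"rz":0,"jaw":0},{"x":0,"y":0,"z":0.014,"rx":0,"ry":0,"rz":0,"jaw":0},{"x":0,"y":0,"z":0.014,"rx":0,"ry":0,"rz":0,"jaw":0}]'
python3 -m pendant '[{"x":0,"y":0,"z":0.007,"rx":0,"ry":0,"rz":0,"jaw":0},{"x":0,"y":0,"z":0.014,"rx":0,"ry":0,"rz":0,"jaw":0},{"x":0,"y":0,"z":0.014,"rx":0,"ry":0,"rz":0,"jaw":0}]'
```

```text
t: 12.75
eef_pos: [584.2, 228.8, 281.2]
tcp_rot: [3.141, 0.0, 2.788]
ft_force: [-2.0, -1.1, 6.8]
opening: 0.004
t: 13.12
eef_pos: [584.2, 228.8, 279.7]
tcp_rot: [3.141, 0.001, 2.788]
ft_force: [-3.3, -2.1, 14.1]
opening: 0.006
```

```bash
python3 -m pendant '[{"x":0,"y":0,"z":0.007,"rx":0,"ry":0,"rz":0,"jaw":0},{"x":0,"y":0,"z":0.01,"rx":0,"ry":0,"rz":0,"jaw":0},{"x":0,"y":0,"z":0.01,"rx":0,"ry":0,"rz":0,"jaw":0}]'
cat > pic.py <<'E'
import sys
from cell import env
from h import *
t=[]
for n,(x,y,w,h) in (("side",(170,100,110,110)),("top",(150,185,110,110))):
    c=env.read_camera(n);pickle.dump(c,open(f"{n}{sys.argv[1]}.pkl","wb"));im=c["img"][:,:,::-1]
    t.append(cv2.resize(im[y:y+h,x:x+w],(400,400),interpolation=cv2.INTER_NEAREST))
cv2.imwrite(f"pics/v{sys.argv[1]}.png",np.hstack(t))
E
python3 pic.py 5
```

```text
t: 13.5
eef_pos: [584.1, 228.8, 278.6]
tcp_rot: [3.141, 0.001, 2.788]
ft_force: [-4.2, -1.7, 15.9]
opening: 0.005
```

View pics/v5.png

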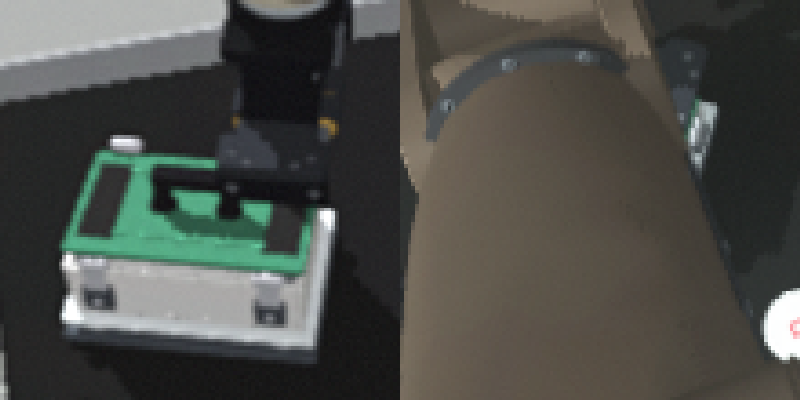

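The lid's +x,+y corner went down at about 6 N, then stopped firmly at 16 N. In the side view the plate's left end is still up and its right end is lower. Next is corner (+66,−28).

```bash
python3 -m pendant '[{"x":0,"y":0,"z":-0.05,"rx":0,"ry":0,"rz":0,"jaw":0},{"x":0,"y":0,"z":-0.16,"rx":0,"ry":0,"rz":0,"jaw":0},{"x":0,"y":-0.2,"z":-0.16,"rx":0,"ry":0,"rz":0,"jaw":0},{"x":0,"y":-0.373,"z":-0.13,"rx":0,"ry":0,"rz":0,"jaw":0},{"x":0,"y":-0.373,"z":-0.1,"rx":0,"ry":0,"rz":0,"jaw":0},{"x":0,"y":-0.373,"z":-0.1,"rx":0,"ry":0,"rz":0,"jaw":0}]'; python3 pic.py 6
```

```text
t: 14.35
eef_pos: [565.1, 176.7, 292.2]
tcp_rot: [3.141, 0.0, 2.788]
ft_force: [-0.1, -0.2, -0.3]
opening: 0.001
```

View pics/v6.png

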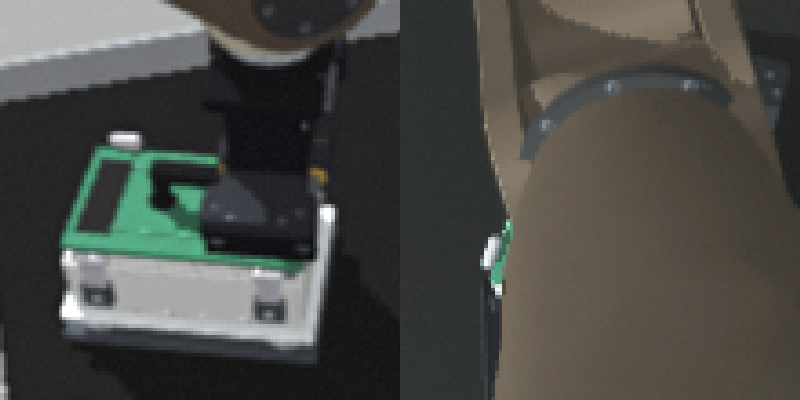

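The gripper is over the front-right corner at (265,240) in the crop, without force. The lid hasn't moved. I'll press in small steps.

```bash
python3 -m pendant '[{"x":0,"y":0,"z":0.01,"rx":0,"ry":0,"rz":0,"jaw":0},{"x":0,"y":0,"z":0.016,"rx":0,"ry":0,"rz":0,"jaw":0},{"x":0,"y":0,"z":0.016,"rx":0,"ry":0,"rz":0,"jaw":0}]'
python3 -m pendant '[{"x":0,"y":0,"z":0.007,"rx":0,"ry":0,"rz":0,"jaw":0},{"x":0,"y":0,"z":0.014,"rx":0,"ry":0,"rz":0,"jaw":0},{"x":0,"y":0,"z":0.014,"rx":0,"ry":0,"rz":0,"jaw":0}]'
python3 -m pendant '[{"x":0,"y":0,"z":0.007,"rx":0,"ry":0,"rz":0,"jaw":0},{"x":0,"y":0,"z":0.014,"rx":0,"ry":0,"rz":0,"jaw":0},{"x":0,"y":0,"z":0.014,"rx":0,"ry":0,"rz":0,"jaw":0}]'
```

```text
t: 14.82
eef_pos: [564.9, 176.7, 289.8]
tcp_rot: [3.141, 0.0, 2.788]
ft_force: [0.7, 1.0, 2.8]
opening: 0.005
t: 15.2
eef_pos: [564.9, 176.5, 288.1]
tcp_rot: [3.141, 0.001, 2.788]
ft_force: [-1.1, 3.1, 7.5]
opening: 0.002
t: 15.58
eef_pos: [565.0, 176.6, 286.5]
tcp_rot: [3.14, 0.002, 2.788]
ft_force: [0.3, 3.5, 12.3]
opening: 0.01
```

```bash
python3 -m pendant '[{"x":0,"y":0,"z":0.007,"rx":0,"ry":0,"rz":0,"jaw":0},{"x":0,"y":0,"z":0.012,"rx":0,"ry":0,"rz":0,"jaw":0},{"x":0,"y":0,"z":0.012,"rx":0,"ry":0,"rz":0,"jaw":0}]'
python3 -m pendant '[{"x":0,"y":0,"z":0.007,"rx":0,"ry":0,"rz":0,"jaw":0},{"x":0,"y":0,"z":0.01,"rx":0,"ry":0,"rz":0,"jaw":0},{"x":0,"y":0,"z":0.01,"rx":0,"ry":0,"rz":0,"jaw":0}]'
```

```text
t: 15.95
eef_pos: [565.0, 176.6, 285.2]
tcp_rot: [3.14, 0.002, 2.788]
ft_force: [-1.8, 2.5, 15.4]
opening: 0.003
t: 16.32
eef_pos: [565.1, 176.6, 284.0]
tcp_rot: [3.14, 0.002, 2.788]
ft_force: [-2.3, 2.8, 18.9]
opening: 0.011
```

```bash
python3 -m pendant '[{"x":0,"y":0,"z":0.004,"rx":0,"ry":0,"rz":0,"jaw":0},{"x":0,"y":0,"z":0.008,"rx":0,"ry":0,"rz":0,"jaw":0},{"x":0,"y":0,"z":0.008,"rx":0,"ry":0,"rz":0,"jaw":0}]'; python3 pic.py 7
```

```text
t: 16.7
eef_pos: [565.1, 176.6, 283.1]
tcp_rot: [3.139, 0.003, 2.788]
ft_force: [-3.5, 3.8, 21.4]
opening: 0.002
```

View pics/v7.png

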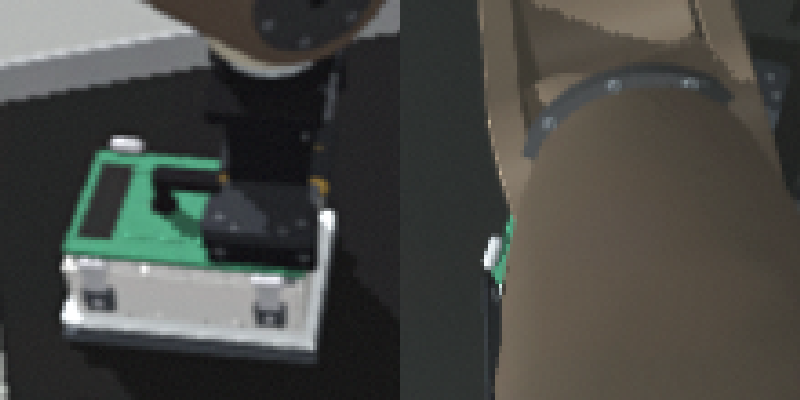

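```bash
python3 -m pendant '[{"x":0,"y":0,"z":0.004,"rx":0,"ry":0,"rz":0,"jaw":0},{"x":0,"y":0,"z":0.008,"rx":0,"ry":0,"rz":0,"jaw":0},{"x":0,"y":0,"z":0.008,"rx":0,"ry":0,"rz":0,"jaw":0}]'
python3 go.py 565 176.7 280 159.7 | tail -1
```

```text
t: 17.18
eef_pos: [565.1, 176.6, 282.2]
tcp_rot: [3.139, 0.003, 2.788]
ft_force: [-3.2, 2.7, 24.8]
opening: 0.005
t 17.175 [565.13 176.62 282.17] [3.14 0.   2.79] [-3.19  2.75 24.84] 0.005326243273537059
```

25 N is not enough here. I'll lift and look at how the lid lies now.

```bash
python3 -m pendant '[{"x":0,"y":0,"z":-0.05,"rx":0,"ry":0,"rz":0,"jaw":0},{"x":0,"y":0,"z":-0.3,"rx":0,"ry":0,"rz":0,"jaw":0},{"x":-0.3,"y":0,"z":-0.65,"rx":0,"ry":0,"rz":0,"jaw":0},{"x":-0.4,"y":0,"z":-0.9,"rx":0,"ry":0,"rz":0,"jaw":0},{"x":-0.4,"y":0,"z":-0.9,"rx":0,"ry":0,"rz":0,"jaw":0}]'; python3 pic.py 8
python3 - <<'E'
from h import *
c=pickle.load(open("side8.pkl","rb"));im=c["img"][:,:,::-1][125:210,180:275]
cv2.imwrite("pics/v8b.png",cv2.resize(im,(760,680),interpolation=cv2.INTER_CUBIC))
E
```

```text
t: 17.8
eef_pos: [621.9, 154.8, 417.5]
tcp_rot: [3.139, 0.005, 2.787]
ft_force: [0.8, 0.0, -0.7]
opening: 0.005
```

View pics/v8b.png

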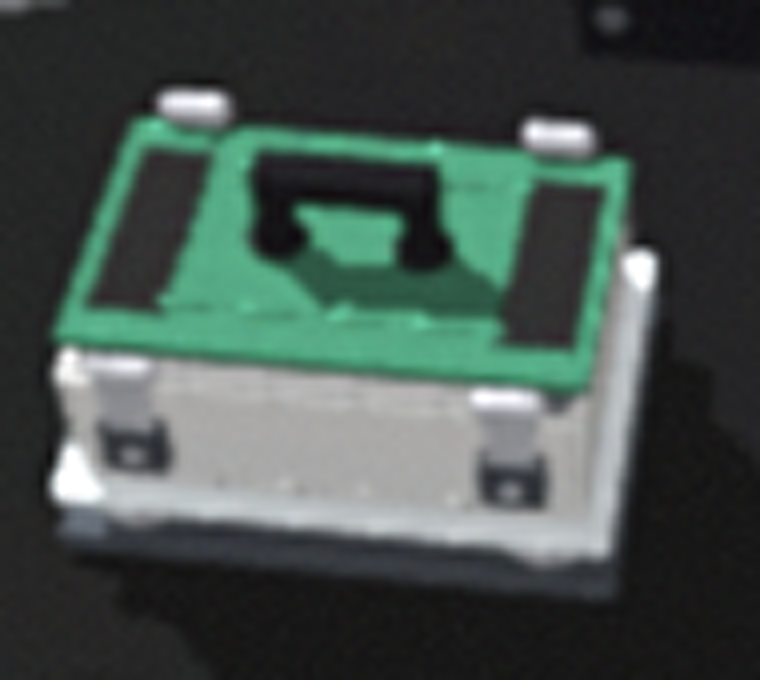

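View pics/v8.png

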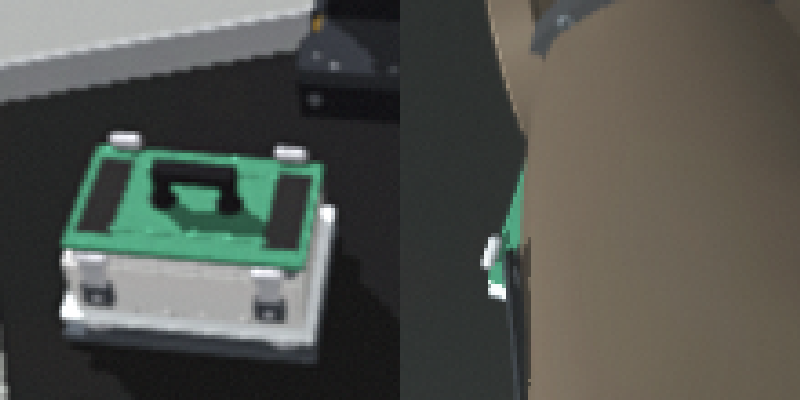

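```bash
python3 - <<'E'
from h import *
np.set_printoptions(precision=0,suppress=True)
c=pickle.load(open("side8.pkl","rb"))
a=np.radians(-20.2);ex=np.array([np.cos(a),np.sin(a)]);ey=np.array([-np.sin(a),np.cos(a)])
for z in(90,96,102,108):
  E=[np.r_[[512.8,225.2]+sx*85*ex+sy*55*ey,z] for sx,sy in((-1,-1),(1,-1),(1,1),(-1,1))];print(z,((proj(c,E)-[180,125])*8).tolist())
E
```

```text
90 [[55.71628317275531, 372.0093261047798], [588.4376264377399, 416.0234897789935], [627.674622959149, 155.85034288528755], [129.37396805525782, 118.57817447881826]]
96 [[52.556633911155586, 360.2120516912614], [588.0344818299586, 404.26285529258143], [627.4920550664788, 143.60884388891486], [126.79764555488396, 106.34474416906187]]
102 [[49.365163982874265, 348.2919549961898], [587.6271076194605, 392.37718176053613], [627.307677514063, 131.24750150118712], [124.19746345733506, 93.99384707846957]]
108 [[46.14141067973105, 336.24718044070664], [587.2154391898948, 380.3645308913842], [627.1214643775497, 118.7646226818431], [121.57310676171278, 81.52386282392854]]
```

In crop 8b both rear (+y) noses lie over the plate. The back edge is at about (132,118)–(630,158), which matches z ≈ 90, so it is seated. The front edge is at about (57,335)–(580,380), still around 105. So both +y clips have snapped and the two −y clips remain. I'll press further out for leverage and drag the lid slightly towards +y to reduce the nose overlap.

```bash
python3 go.py 571.6 165.3 302 159.7
```

```text
shift [ 0.33 -0.05  0.75] turn [-0. -0.  0.]
t 17.9 [620.74 155.33 414.07] [-3.14 -0.    2.79] [ 0.07  0.34 -0.28] 0.003694319452245664
```

```bash
python3 -m pendant '[{"x":0.25,"y":-0.05,"z":0.25,"rx":0,"ry":0,"rz":0,"jaw":0},{"x":0.33,"y":-0.05,"z":0.55,"rx":0,"ry":0,"rz":0,"jaw":0},{"x":0.33,"y":-0.05,"z":0.75,"rx":0,"ry":0,"rz":0,"jaw":0},{"x":0.33,"y":-0.05,"z":0.75,"rx":0,"ry":0,"rz":0,"jaw":0},{"x":0.33,"y":-0.05,"z":0.75,"rx":0,"ry":0,"rz":0,"jaw":0}]'
python3 go.py 571.6 165.3 302 159.7
python3 -m pendant '[{"x":0,"y":0,"z":0.03,"rx":0,"ry":0,"rz":0,"jaw":0},{"x":0,"y":0,"z":0.06,"rx":0,"ry":0,"rz":0,"jaw":0},{"x":0,"y":0,"z":0.06,"rx":0,"ry":0,"rz":0,"jaw":0}]'
```

```text
t: 18.52
eef_pos: [572.1, 165.8, 302.7]
tcp_rot: [3.142, -0.0, 2.788]
ft_force: [-0.7, 0.8, -0.5]
opening: 0.004
shift [ 0. -0.  0.] turn [ 0. -0.  0.]
t 18.525 [572.12 165.76 302.71] [ 3.14 -0.    2.79] [-0.7   0.82 -0.52] 0.00361975718961775
t: 18.9
eef_pos: [572.0, 165.6, 293.2]
tcp_rot: [-3.142, -0.0, 2.788]
ft_force: [-0.6, -1.0, 1.2]
opening: 0.009
```

Now press and drag +y together.

```bash
python3 -m pendant '[{"x":0,"y":0,"z":0.01,"rx":0,"ry":0,"rz":0,"jaw":0},{"x":0,"y":0.005,"z":0.02,"rx":0,"ry":0,"rz":0,"jaw":0},{"x":0,"y":0.01,"z":0.02,"rx":0,"ry":0,"rz":0,"jaw":0}]'
python3 -m pendant '[{"x":0,"y":0.005,"z":0.01,"rx":0,"ry":0,"rz":0,"jaw":0},{"x":0,"y":0.01,"z":0.014,"rx":0,"ry":0,"rz":0,"jaw":0},{"x":0,"y":0.01,"z":0.014,"rx":0,"ry":0,"rz":0,"jaw":0}]'
```

```text
t: 19.27
eef_pos: [572.6, 167.1, 290.3]
tcp_rot: [-3.142, -0.0, 2.788]
ft_force: [-0.4, -0.2, 0.0]
opening: 0.004
t: 19.65
eef_pos: [573.2, 168.4, 288.4]
tcp_rot: [3.142, 0.0, 2.788]
ft_force: [-1.0, -2.5, 5.7]
opening: 0.004
```

```bash
python3 -m pendant '[{"x":0,"y":0.005,"z":0.01,"rx":0,"ry":0,"rz":0,"jaw":0},{"x":0,"y":0.01,"z":0.014,"rx":0,"ry":0,"rz":0,"jaw":0},{"x":0,"y":0.01,"z":0.014,"rx":0,"ry":0,"rz":0,"jaw":0}]'
python3 -m pendant '[{"x":0,"y":0.004,"z":0.007,"rx":0,"ry":0,"rz":0,"jaw":0},{"x":0,"y":0.004,"z":0.01,"rx":0,"ry":0,"rz":0,"jaw":0},{"x":0,"y":0.004,"z":0.01,"rx":0,"ry":0,"rz":0,"jaw":0}]'
```

```text
t: 20.02
eef_pos: [573.7, 169.7, 286.5]
tcp_rot: [-3.142, 0.0, 2.788]
ft_force: [-2.4, -4.0, 8.6]
opening: 0.004
t: 20.4
eef_pos: [573.8, 170.2, 285.2]
tcp_rot: [-3.141, 0.001, 2.788]
ft_force: [-3.5, -3.8, 10.4]
opening: 0.004
```

```bash
python3 -m pendant '[{"x":0,"y":0.004,"z":0.007,"rx":0,"ry":0,"rz":0,"jaw":0},{"x":0,"y":0.004,"z":0.014,"rx":0,"ry":0,"rz":0,"jaw":0},{"x":0,"y":0.004,"z":0.014,"rx":0,"ry":0,"rz":0,"jaw":0}]'
python3 -m pendant '[{"x":0,"y":0.004,"z":0.007,"rx":0,"ry":0,"rz":0,"jaw":0},{"x":0,"y":0.004,"z":0.01,"rx":0,"ry":0,"rz":0,"jaw":0},{"x":0,"y":0.004,"z":0.01,"rx":0,"ry":0,"rz":0,"jaw":0}]'
```

```text
t: 20.78
eef_pos: [574.0, 171.1, 282.3]
tcp_rot: [3.141, -0.0, 2.788]
ft_force: [0.6, 0.2, -0.9]
opening: 0.005
t: 21.15
eef_pos: [574.2, 171.6, 280.9]
tcp_rot: [3.142, -0.0, 2.788]
ft_force: [-0.4, 0.1, -0.5]
opening: 0.003
```

It gave at about 11 N, so the +y drag helped. I'll follow it down to the stop.

```bash
python3 -m pendant '[{"x":0,"y":0,"z":0.01,"rx":0,"ry":0,"rz":0,"jaw":0},{"x":0,"y":0,"z":0.014,"rx":0,"ry":0,"rz":0,"jaw":0},{"x":0,"y":0,"z":0.014,"rx":0,"ry":0,"rz":0,"jaw":0}]'
python3 -m pendant '[{"x":0,"y":0,"z":0.01,"rx":0,"ry":0,"rz":0,"jaw":0},{"x":0,"y":0,"z":0.014,"rx":0,"ry":0,"rz":0,"jaw":0},{"x":0,"y":0,"z":0.014,"rx":0,"ry":0,"rz":0,"jaw":0}]'
```

```text
t: 21.52
eef_pos: [574.3, 171.6, 279.0]
tcp_rot: [3.141, 0.0, 2.788]
ft_force: [-0.7, 0.3, 3.1]
opening: 0.006
t: 21.9
eef_pos: [574.2, 171.6, 277.4]
tcp_rot: [3.141, 0.001, 2.788]
ft_force: [-1.9, -0.9, 8.9]
opening: 0.006
```

```bash
python3 -m pendant '[{"x":0,"y":0,"z":0.01,"rx":0,"ry":0,"rz":0,"jaw":0},{"x":0,"y":0,"z":0.014,"rx":0,"ry":0,"rz":0,"jaw":0},{"x":0,"y":0,"z":0.014,"rx":0,"ry":0,"rz":0,"jaw":0}]'
python3 -m pendant '[{"x":0,"y":0,"z":-0.05,"rx":0,"ry":0,"rz":0,"jaw":0},{"x":0,"y":0,"z":-0.3,"rx":0,"ry":0,"rz":0,"jaw":0},{"x":-0.3,"y":0,"z":-0.65,"rx":0,"ry":0,"rz":0,"jaw":0},{"x":-0.4,"y":0,"z":-0.9,"rx":0,"ry":0,"rz":0,"jaw":0},{"x":-0.4,"y":0,"z":-0.9,"rx":0,"ry":0,"rz":0,"jaw":0}]'; python3 pic.py 9
python3 - <<'E'
from h import *
c=pickle.load(open("side9.pkl","rb"));im=c["img"][:,:,::-1][125:210,180:275]
cv2.imwrite("pics/v9b.png",cv2.resize(im,(760,680),interpolation=cv2.INTER_CUBIC))
E
python3 go.py 571.6 165.3 302 159.7
```

```text
t: 22.28
eef_pos: [574.2, 171.6, 275.9]
tcp_rot: [3.141, 0.001, 2.788]
ft_force: [-3.5, -0.2, 15.0]
opening: 0.006
t: 22.9
eef_pos: [631.4, 150.2, 412.6]
tcp_rot: [3.139, 0.005, 2.787]
ft_force: [0.1, -0.7, -1.0]
opening: 0.003
shift [ 0.4  -0.04  0.71] turn [-0. -0.  0.]
t 23.0 [630.18 150.72 409.09] [-3.14 -0.    2.79] [-1.17  0.98 -1.45] 0.0038685098755886584
```

View pics/v9b.png

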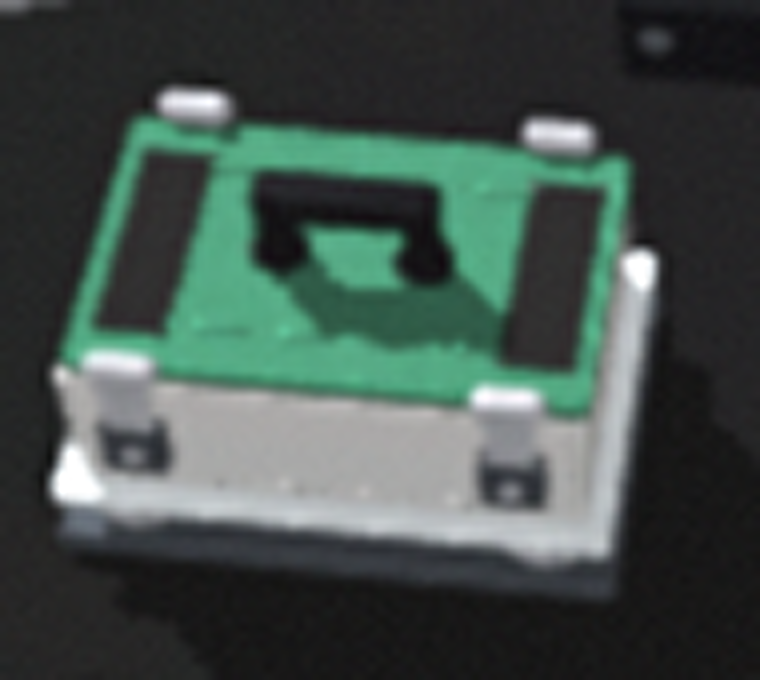

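All four noses, front ones at (118,365) and (507,400), now lie over the plate and the lid looks level. I'll verify by pressing the −x corners.

```bash
python3 go.py 441.3 221.9 300 159.7
```

```text
shift [1.35 0.01 0.73] turn [-0. -0.  0.]
t 23.0 [630.18 150.72 409.09] [-3.14 -0.    2.79] [-1.17  0.98 -1.45] 0.0038685098755886584
```

```bash
python3 -m pendant '[{"x":0.3,"y":0,"z":0,"rx":0,"ry":0,"rz":0,"jaw":0},{"x":0.65,"y":0,"z":0,"rx":0,"ry":0,"rz":0,"jaw":0},{"x":0.95,"y":0,"z":0,"rx":0,"ry":0,"rz":0,"jaw":0},{"x":0.95,"y":0,"z":0,"rx":0,"ry":0,"rz":0,"jaw":0}]'
python3 -m pendant '[{"x":0.3,"y":0.01,"z":0,"rx":0,"ry":0,"rz":0,"jaw":0},{"x":0.4,"y":0.01,"z":0.3,"rx":0,"ry":0,"rz":0,"jaw":0},{"x":0.4,"y":0.01,"z":0.6,"rx":0,"ry":0,"rz":0,"jaw":0},{"x":0.4,"y":0.01,"z":0.7,"rx":0,"ry":0,"rz":0,"jaw":0},{"x":0.4,"y":0.01,"z":0.7,"rx":0,"ry":0,"rz":0,"jaw":0},{"x":0.4,"y":0.01,"z":0.7,"rx":0,"ry":0,"rz":0,"jaw":0}]'
python3 go.py 441.3 221.9 284 159.7
```

```text
t: 23.5
eef_pos: [494.1, 201.1, 408.8]
tcp_rot: [-3.14, -0.002, 2.79]
ft_force: [1.5, -0.1, 1.0]
opening: 0.006
t: 24.25
eef_pos: [441.4, 222.3, 304.9]
tcp_rot: [3.141, 0.0, 2.788]
ft_force: [1.1, 0.5, 0.5]
opening: 0.003
shift [-0.   -0.    0.14] turn [0. 0. 0.]
t 24.25 [441.42 222.3  304.87] [3.14 0.   2.79] [1.1  0.49 0.53] 0.0025865111685120425
```

```bash
python3 -m pendant '[{"x":0,"y":0,"z":0.05,"rx":0,"ry":0,"rz":0,"jaw":0},{"x":0,"y":0,"z":0.09,"rx":0,"ry":0,"rz":0,"jaw":0},{"x":0,"y":0,"z":0.12,"rx":0,"ry":0,"rz":0,"jaw":0},{"x":0,"y":0,"z":0.12,"rx":0,"ry":0,"rz":0,"jaw":0}]'
python3 -m pendant '[{"x":0,"y":0,"z":0.02,"rx":0,"ry":0,"rz":0,"jaw":0},{"x":0,"y":0,"z":0.04,"rx":0,"ry":0,"rz":0,"jaw":0},{"x":0,"y":0,"z":0.04,"rx":0,"ry":0,"rz":0,"jaw":0}]'
```

```text
t: 24.75
eef_pos: [441.1, 222.3, 286.4]
tcp_rot: [-3.141, -0.0, 2.788]
ft_force: [-0.1, -0.8, 0.5]
opening: 0.007
t: 25.12
eef_pos: [441.1, 222.3, 280.5]
tcp_rot: [-3.141, -0.0, 2.788]
ft_force: [0.6, -0.3, 0.7]
opening: 0.004
```

```bash
python3 -m pendant '[{"x":0,"y":0,"z":0.01,"rx":0,"ry":0,"rz":0,"jaw":0},{"x":0,"y":0,"z":0.014,"rx":0,"ry":0,"rz":0,"jaw":0},{"x":0,"y":0,"z":0.014,"rx":0,"ry":0,"rz":0,"jaw":0}]'
python3 -m pendant '[{"x":0,"y":0,"z":0.01,"rx":0,"ry":0,"rz":0,"jaw":0},{"x":0,"y":0,"z":0.014,"rx":0,"ry":0,"rz":0,"jaw":0},{"x":0,"y":0,"z":0.014,"rx":0,"ry":0,"rz":0,"jaw":0}]'
python3 -m pendant '[{"x":0,"y":0,"z":0.01,"rx":0,"ry":0,"rz":0,"jaw":0},{"x":0,"y":0,"z":0.01,"rx":0,"ry":0,"rz":0,"jaw":0}]'
```

```text
t: 25.5
eef_pos: [441.1, 222.4, 278.8]
tcp_rot: [3.141, 0.0, 2.788]
ft_force: [-1.1, 0.4, 3.2]
opening: 0.003
t: 25.88
eef_pos: [441.1, 222.3, 277.0]
tcp_rot: [3.141, 0.0, 2.788]
ft_force: [-2.3, -0.7, 11.0]
opening: 0.007
t: 26.12
eef_pos: [441.0, 222.3, 275.8]
tcp_rot: [3.141, 0.001, 2.788]
ft_force: [-3.6, -0.3, 16.0]
opening: 0.007
```

The height and force profile matches the (+,−) corner: hard stop, 3 N at 279 and 16 N at 276. Now the two +y corners.

```bash
python3 -m pendant '[{"x":0,"y":0,"z":-0.1,"rx":0,"ry":0,"rz":0,"jaw":0},{"x":0,"y":0.2,"z":-0.1,"rx":0,"ry":0,"rz":0,"jaw":0},{"x":0,"y":0.373,"z":-0.06,"rx":0,"ry":0,"rz":0,"jaw":0},{"x":0,"y":0.373,"z":-0.025,"rx":0,"ry":0,"rz":0,"jaw":0},{"x":0,"y":0.373,"z":-0.02,"rx":0,"ry":0,"rz":0,"jaw":0},{"x":0,"y":0.373,"z":-0.02,"rx":0,"ry":0,"rz":0,"jaw":0}]'
python3 -m pendant '[{"x":0,"y":0,"z":0.01,"rx":0,"ry":0,"rz":0,"jaw":0},{"x":0,"y":0,"z":0.01,"rx":0,"ry":0,"rz":0,"jaw":0}]'
python3 -m pendant '[{"x":0,"y":0,"z":0.007,"rx":0,"ry":0,"rz":0,"jaw":0},{"x":0,"y":0,"z":0.007,"rx":0,"ry":0,"rz":0,"jaw":0}]'
```

```text
t: 26.88
eef_pos: [460.4, 274.4, 278.6]
tcp_rot: [3.141, 0.001, 2.787]
ft_force: [0.3, 2.8, 3.5]
opening: 0.008
t: 27.12
eef_pos: [460.4, 274.3, 277.4]
tcp_rot: [3.14, 0.001, 2.787]
ft_force: [-0.5, 2.9, 9.3]
opening: 0.004
t: 27.38
eef_pos: [460.3, 274.3, 276.6]
tcp_rot: [3.14, 0.001, 2.787]
ft_force: [-2.2, 3.3, 12.5]
opening: 0.001
```

```bash
python3 -m pendant '[{"x":0,"y":0,"z":-0.15,"rx":0,"ry":0,"rz":0,"jaw":0},{"x":-0.3,"y":0,"z":-0.15,"rx":0,"ry":0,"rz":0,"jaw":0},{"x":-0.65,"y":0,"z":-0.15,"rx":0,"ry":0,"rz":0,"jaw":0},{"x":-0.88,"y":0,"z":-0.12,"rx":0,"ry":0,"rz":0,"jaw":0},{"x":-0.88,"y":0,"z":-0.04,"rx":0,"ry":0,"rz":0,"jaw":0},{"x":-0.88,"y":0,"z":-0.015,"rx":0,"ry":0,"rz":0,"jaw":0},{"x":-0.88,"y":0,"z":-0.015,"rx":0,"ry":0,"rz":0,"jaw":0}]'
python3 -m pendant '[{"x":0,"y":0,"z":0.01,"rx":0,"ry":0,"rz":0,"jaw":0},{"x":0,"y":0,"z":0.01,"rx":0,"ry":0,"rz":0,"jaw":0}]'
python3 -m pendant '[{"x":0,"y":0,"z":0.007,"rx":0,"ry":0,"rz":0,"jaw":0},{"x":0,"y":0,"z":0.007,"rx":0,"ry":0,"rz":0,"jaw":0}]'
```

```text
t: 28.25
eef_pos: [583.5, 228.7, 278.1]
tcp_rot: [-3.141, 0.0, 2.789]
ft_force: [1.0, -4.3, 6.1]
opening: 0.002
t: 28.5
eef_pos: [583.4, 228.8, 277.2]
tcp_rot: [-3.141, 0.001, 2.789]
ft_force: [0.7, -7.1, 9.4]
opening: 0.003
t: 28.75
eef_pos: [583.4, 228.9, 276.5]
tcp_rot: [-3.141, 0.001, 2.789]
ft_force: [-0.6, -6.9, 13.3]
opening: 0.005
```

All four corners stop at the same height. Next: lift, swing clear towards the side (+y is free) and take a last look from both cameras.

```bash
python3 -m pendant '[{"x":0,"y":0,"z":-0.2,"rx":0,"ry":0,"rz":0,"jaw":0},{"x":0,"y":0,"z":-0.55,"rx":0,"ry":0,"rz":0,"jaw":0},{"x":0,"y":0.3,"z":-0.8,"rx":0,"ry":0,"rz":0,"jaw":0},{"x":0,"y":0.65,"z":-0.9,"rx":0,"ry":0,"rz":0,"jaw":0},{"x":0,"y":1.0,"z":-0.9,"rx":0,"ry":0,"rz":0,"jaw":0},{"x":0,"y":1.0,"z":-0.9,"rx":0,"ry":0,"rz":0,"jaw":0}]'
python3 -m pendant '[{"x":0.3,"y":0.28,"z":0,"rx":0,"ry":0,"rz":0,"jaw":0},{"x":0.58,"y":0.54,"z":0,"rx":0,"ry":0,"rz":0,"jaw":0},{"x":0.87,"y":0.82,"z":0,"rx":0,"ry":0,"rz":0,"jaw":0},{"x":0.95,"y":0.95,"z":0,"rx":0,"ry":0,"rz":0,"jaw":0},{"x":0.95,"y":0.95,"z":0,"rx":0,"ry":0,"rz":0,"jaw":0}]'
python3 pic.py 10
python3 - <<'E'
from h import *
np.set_printoptions(precision=1,suppress=True)
s=pickle.load(open("side10.pkl","rb"));t=pickle.load(open("top10.pkl","rb"))
a=np.radians(-20.2);ex=np.array([np.cos(a),np.sin(a)]);ey=np.array([-np.sin(a),np.cos(a)])
E=[np.r_[[512.8,225.2]+sx*85*ex+sy*55*ey,90] for sx,sy in((-1,-1),(1,-1),(1,1),(-1,1))]
for n,c,o in(("side",s,(170,115)),("top",t,(160,190))):
    im=c["img"][:,:,::-1]
    cv2.imwrite(f"pics/f_{n}.png",cv2.resize(im[o[1]:o[1]+95,o[0]:o[0]+100],(800,600)[:1]+(600,),interpolation=cv2.INTER_CUBIC) if 0 else cv2.resize(im[o[1]:o[1]+95,o[0]:o[0]+100],(600,570),interpolation=cv2.INTER_CUBIC))
    print(n,((proj(c,E)-o)*6).tolist())
cv2.imwrite("pics/full10.png",t["img"][:,:,::-1])
# bystanders moved?
for n,c in(("side",s),("top",t)):
    o=pickle.load(open(n+"0.pkl","rb"))
    d=cv2.absdiff(o["img"],c["img"]).max(2)
    R={"side":[(178,208,28,35),(312,190,36,32),(350,215,50,50)],"top":[(246,262,28,26),(244,138,28,30),(294,104,36,42)]}[n]
    print(n,[int((d[y:y+h,x:x+w]>60).sum()) for x,y,w,h in R])
E
```

```text
t: 29.5
eef_pos: [635.0, 372.9, 409.0]
tcp_rot: [-3.141, -0.001, 2.792]
ft_force: [0.3, -0.3, -0.5]
opening: 0.005
t: 30.12
eef_pos: [550.3, 553.7, 409.5]
tcp_rot: [-3.14, -0.001, 2.79]
ft_force: [-0.4, 0.5, -1.1]
opening: 0.004
side [[101.78721237956648, 339.00699457858485], [501.32821982830495, 372.01761733424513], [530.7559672193618, 176.88775716396566], [157.03047604144336, 148.9336308591137]]
top [[327.98059499695603, 504.80980529369447], [436.60181102768416, 127.90278777821953], [199.52349415460156, 63.388472637665075], [84.02710399573891, 435.7298853673815]]
side [159, 336, 9]
top [142, 275, 82]
```

View pics/f_side.png

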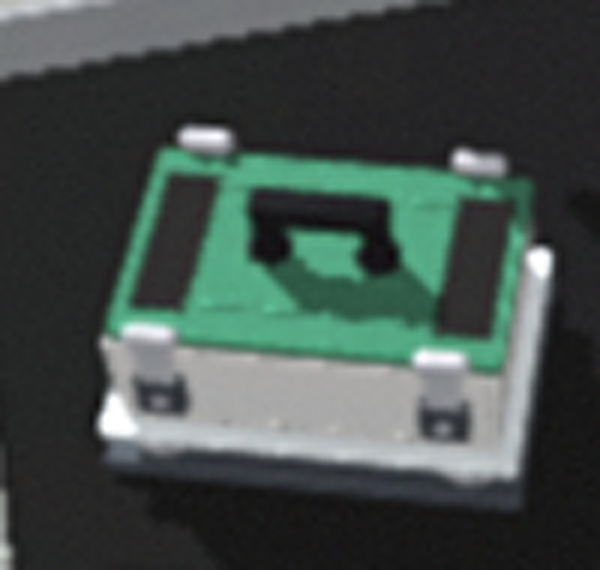

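View pics/f_top.png

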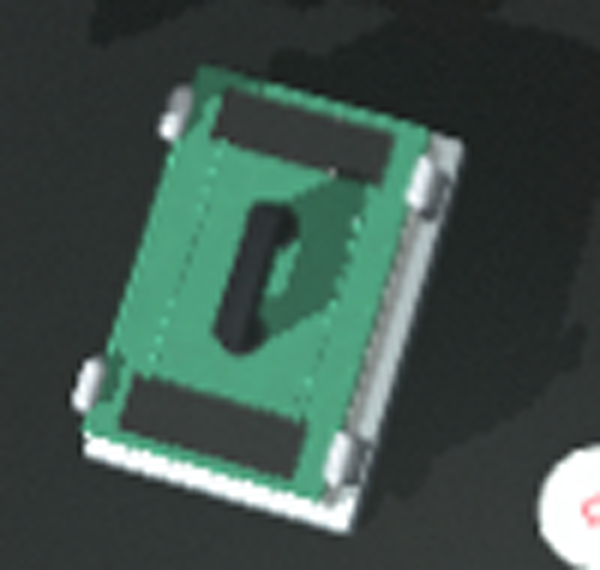

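Both views show all four noses over the lid edges, with plate corners within about 1 px of the predicted seated outline. The difference counts near the bystanders need checking; they may be shadow.

```bash
python3 - <<'E'
from h import *
a=[pickle.load(open(f"top{i}.pkl","rb"))["img"][95:300,225:345,::-1] for i in(0,10)]
cv2.imwrite("pics/cmp.png",cv2.resize(np.hstack(a),(702,600)))
E
```

```text
(no output)
```

View pics/cmp.png

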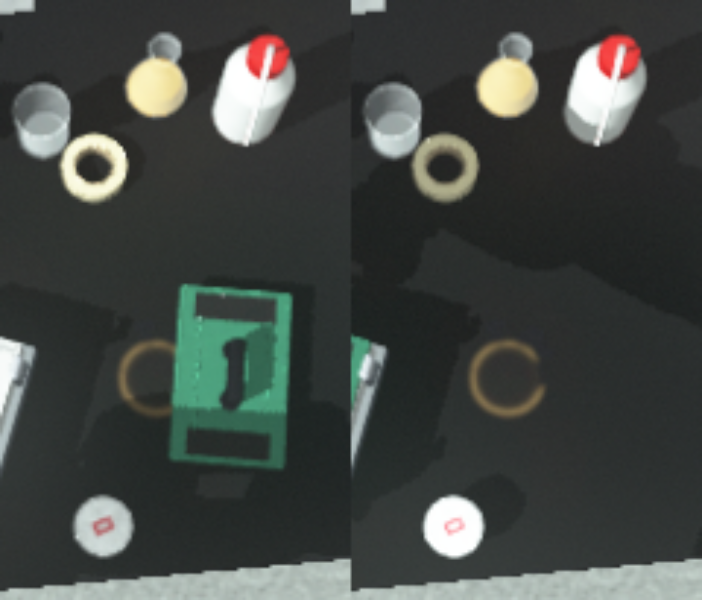

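The can, tape roll and bottle haven't moved; the differences are only the arm's shadow. Handing in.

```bash
python3 -c "
from cell import env
print(env.state()['t']);print(env.job_done())"
```

```text
30.225
the job is handed in; nothing more can be done
None
```

The lid is on the box with all four clips snapped over its edges, and I handed the job in at about 30 s of the 64 s allowed. No verdict came back.

- **Placing:** I found the lid and the box from both cameras, gripped the handle, laid the lid on the clip noses and released it.
- **Pressing:** I pressed with the fingers shut. The first corner press closed both +y clips. The first try at the +x,−y corner, at 25 N, did not give. I pressed again further out while dragging the lid slightly towards +y, and both −y clips snapped at about 11 N. By my estimate the box never sank more than about 7 mm of its 9 mm, but there was no direct reading of that.
- **Last checks:**
  - All four corners stopped hard at the same height, within about 1 mm.
  - Both views show the four clip noses over the lid edges and the plate within about 1 px of its predicted seated outline.
  - The can, tape roll and bottle had not moved; the brightness differences near them were only the arm's shadow.
  - The robot was clear of everything when I handed in.

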